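Sweep the rock chips into the open-fronted sample tray

TASK

Sweep the three small rock chips that lie on the desk in front of the white three-sided tray along the desk, through the tray's open side, so that all three end up lying inside the tray. Push them with the fingertips or the outside of the fingers and do not pick any of them up. Leave the big pale rock and the two vials standing where they are.

Things in the scene. Friction and masses are not known exactly. Their poses are not given: they have to be found in the camera images.
- tray: White plastic tray, three walls and one open side, fixed on the desk. Origin: on the desk, middle of the open side; x points into the tray, y along the open side, z up. Inside y -100 to 100, x 0 to 110 mm; walls 4 mm thick, 22 mm high, 8 mm round posts at the front ends. Floor level with the desk, no step. Chips start 40 to 100 mm before the open side: one near its middle, one towards each end.
- chip_tuff: Small brown rounded rock chip, 22 x 30 mm, 16 mm high, about 20 g. Loose on the desk in front of the tray's open side; it slides when pushed low down. Origin: middle of its underside (z = 0 while it lies on the desk); y along its length, z up.
- chip_sand: Small tan elongated flat rock chip, 26 x 46 mm, 13 mm high, about 40 g. Loose on the desk in front of the tray's open side; it slides when pushed low down. Origin: middle of its underside (z = 0 while it lies on the desk); y along its length, z up.
- chip_grey: Small dark grey flat rock chip, 26 x 36 mm, 12 mm high, about 30 g. Loose on the desk in front of the tray's open side; it slides when pushed low down. Origin: middle of its underside (z = 0 while it lies on the desk); y along its length, z up.
- fossil: Bystander: big pale rock lump, 34 x 44 mm, 35 mm high, loose on the desk, beyond the chips on the side away from the robot. Origin: middle of its underside.
- vial_dark_cap: Bystander: glass vial with a dark cap, 24 mm across, 56 mm high, standing loose on the neighbouring desk top (same height) to the left of the chips, farther from the robot than the other vial. Origin: middle of its underside.
- vial_light_cap: Bystander: glass vial with a light cap, 24 mm across, 56 mm high, standing loose on the neighbouring desk top (same height) to the left of the chips. Origin: middle of its underside.
Things that resemble listed ones, but are neither listed nor needed, are in the scene too. What is shaped like the chip_sand but pink is not meant.

How it is judged:
By the outcome, as a careful person would: the job done as asked, in the order asked, and still so for the second after the job is handed in, with the robot touching nothing.
It also fails if it takes over 72 s, if anything falls off the work surface, if the arm or the gripper's body presses on something with over 40 N, if the wrist force passes 120 N, or if a joint passes its speed limit or range.

ROBOT

A 7-joint arm with a two-finger parallel gripper is mounted at the origin on a cart in front of the work surface, level with it; the furniture and walls round the work are solid. World frame = base frame: x ahead of the robot, y to its left, z up, the work surface at z = 0. Lengths are in m, angles in rad, forces in N, time in s.
With the tool pointing down it reaches from about 0.425 to 0.875 m from the base axis. Payload 4.7 kg.
Tool frame: the origin (TCP) lies midway between the tips of the shut fingers; the grasp point (between the pads) lies ctrl.grasp_offset behind it (ctrl.grasp_offset is the distance from the TCP to the grasp point, in m); z points along the fingers, y is the line along which they close (so a half turn about z gives the same grasp; the last joint's range is limited). The gripper opens to 87 mm and grips with 3 to 60 N. Pads are 19 mm wide; open, the fingers measure 117 mm over their backs; the gripper's body (75 mm by 190 mm) begins 51 mm behind the grasp point.
Start: joints at [-1.25, 0.321, -0.07, 1.45, 0.023, 1.371, -0.057], TCP at [0.196, 0.62, 0.223] pointing down, gripper open.
Joint ranges: [-2.86, 2.86], [-0.3, 2.09], [-1.38, 1.24], [0.06, 2.45], [-1.56, 4.7], [0.09, 2.05], [-2.69, 2.69]. Speed limits (rad/s): [2.57, 2.57, 3.14, 3.14, 3.14, 3.14, 3.14].

INTERFACE

Orientations are given as a rotation vector (axis times angle).
In Python, from bench import ctrl gives the robot as it stands. The module is installed in compiled form; this text tells all that it offers.
- The arm moves only by the tool jog_arm, never from a script. Its argument "moves" is one flat list of numbers, 7 for each row, row after row: the shift along the tool's x, y, z in units of 30 cm (1.0 is 30 cm), then the turn, a rotation vector about the tool's x, y, z in units of 60 degrees (1.0 is 60 degrees), then the gripper's target within -1 to 1 (fully open at 1, half-way at 0, shut at -1). In form: [x, y, z, wx, wy, wz, fingers, x, y, z, wx, wy, wz, fingers, ...]. A call has exactly 8 rows; each row is the pose to reach, as a shift and turn from the pose commanded when the call began, along the tool's axes at that moment; what a row does not reach only later rows make up. A row lasts 1/8 s, in which the tool goes at most 62.5 mm and 10.7 degrees, less where a joint would pass 70% of its speed; a pose out of reach is approached as far as the arm can. A call with a number of a shift or a turn outside -1 to 1 is refused whole. A call with a gripper value outside its range is refused whole. The fingers move at their own pace and stop on an object; "newtons" is the grip in N (left out, the last holds). Time passes only in rows, so rows that repeat a pose let the fingers close, or fill a call up. It gives the time, the measured TCP pose, the force, the opening and the grip force at its end, in the units of the state.
- ctrl.get_state(): the state, without advancing time (a new reading comes with each control period).
- ctrl.get_image(name): name is "side" or "top" or "wrist"; returns a dict with "pixels" (420x560x3 uint8, red, green, blue), "fx", "fy", "cx", "cy" (pixels), "xyz" and "rotation" of the camera in the world; the wrist camera has in their place "tool_from_camera" (4x4, takes a point from camera to tool coordinates, whose origin is the TCP and whose axes are the flange's). Camera axes: x right, y up, looking along -z (the intrinsics and any distortion apply to the point x, -y, -z); pixel columns grow to the right and rows downward; lengths in m; the calibration is good to about 2 mm. A picture is of the moment at which its call begins: read the wrist's pose just before it. There is no depth.
- ctrl.close_job(): hands the job in; it is judged then, once.
The state is a dict: "time": time; "joint_positions": joint angles; "qd": joint speeds; "joint_torque": joint torques, N m; "position": TCP position; "tool_rot": TCP orientation; "ft_force": force on the tool from outside, world axes, zero at the start; "torque": the same for the moment, N m; "grip_width": opening from 0.0 (shut) to 1.0 (fully open); "grip_force": force on a finger pad.
Only numpy, scipy, OpenCV 4.12 (cv2) and the standard library are available. Lean on these libraries where they do the work, as an engineer would, in place of code of your own. Each camera call takes 0.05 s, during which the arm holds its last target. There are 200 camera calls.

## Working session

There is one attempt and no reset: what is moved stays moved. The work goes in short steps, Python scripts to look and compute and a tool call to move; the robot and the scene stay as the last step left them, time stands still between calls to the robot, and variables do not carry over. Pictures are saved under pics/ and viewed, at most 10 in all, crops included, and the job is handed in when it is done.

Besides the shell and the picture viewer there is one more tool, called after "Emit:" in YAML: its name, and indented under it one key for each argument. jog_arm: Moves the arm, as the interface text tells. Its arguments: {"type":"object","properties":{"moves":{"type":"array"},"newtons":{"type":"number"}},"required":["moves"]}

```bash
mkdir -p pics; python3 - <<'E'
from bench import ctrl
import cv2,json,numpy as np
s=ctrl.get_state();print(s['time'],s['position'],s['tool_rot'],s['grip_width'],ctrl.grasp_offset)
for n in("top","side"):
    i=ctrl.get_image(n);cv2.imwrite(f"pics/{n}0.png",i["pixels"][:,:,::-1])
    print(n,{k:np.round(v,4).tolist() for k,v in i.items() if k!="pixels"})
E
```

```text
0.0 [0.19618538 0.61911021 0.22147269] [-4.79957164e-01 -3.10453589e+00  2.96459867e-03] 0.996291753551948 0.0187
top {'fx': 531.2705, 'fy': 531.2705, 'cx': 275.7852, 'cy': 209.6418, 'xyz': [0.5174, -0.2939, 0.9962], 'rotation': [0.0241, -0.0639, -1.548]}
side {'fx': 413.91, 'fy': 413.91, 'cx': 284.4206, 'cy': 206.5352, 'xyz': [0.3452, -1.0626, 0.375], 'rotation': [1.1827, -0.1871, -0.2302]}
```

View pics/top0.png

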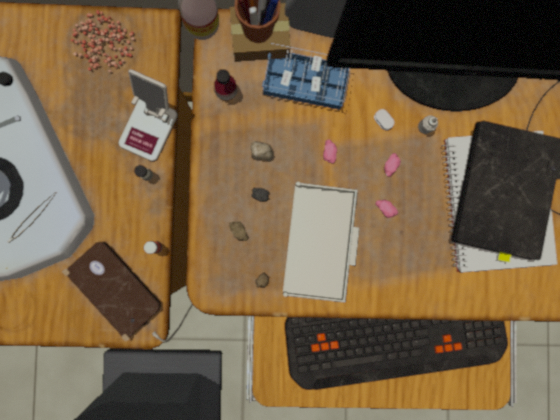

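View pics/side0.png

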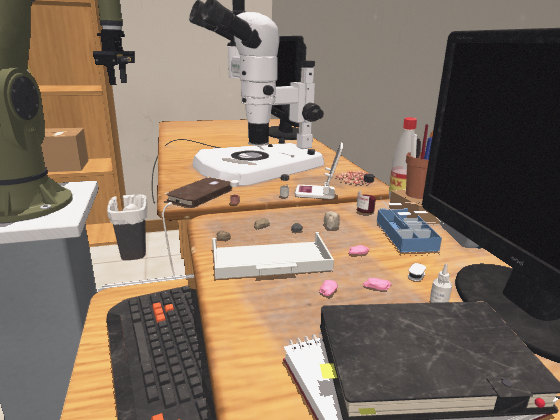

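The top view shows the tray at about cols 285-357, rows 185-300, with its open side to the left. The chips are grey (260,194), sand (238,230) and tuff (262,280). The fossil is at (261,150) and the vials at (143,172) and (151,247). The side view agrees with this.

```bash
cat >h.py <<'E'
from bench import ctrl
import cv2,numpy as np
from scipy.spatial.transform import Rotation as R
def ray(i,uv,z):
    d=R.from_rotvec(i["rotation"]).apply([(uv[0]-i["cx"])/i["fx"],-(uv[1]-i["cy"])/i["fy"],-1])
    return i["xyz"]+d*(z-i["xyz"][2])/d[2]
def pix(i,p):
    q=R.from_rotvec(i["rotation"]).inv().apply(np.array(p)-i["xyz"])
    return i["cx"]-i["fx"]*q[0]/q[2], i["cy"]+i["fy"]*q[1]/q[2]
def chips(i):
    """dark/unsaturated-vs-wood blobs in the desk area"""
    hsv=cv2.cvtColor(i["pixels"],cv2.COLOR_RGB2HSV);m=((hsv[...,1]<135)|(hsv[...,2]<75)).astype(np.uint8)
    m=cv2.morphologyEx(m,cv2.MORPH_OPEN,np.ones((3,3)))
    out=[]
    for c in cv2.findContours(m,cv2.RETR_EXTERNAL,cv2.CHAIN_APPROX_NONE)[0]:
        (u,v),sz,a=cv2.minAreaRect(c)
        if 205<u<360 and 130<v<310 and cv2.contourArea(c)>30:
            out.append((c,(u,v),sz,a))
    return out
E
python3 - <<'E'
from h import *
np.set_printoptions(precision=4,suppress=True)
i=ctrl.get_image("top")
for c,uv,sz,a in chips(i):
    print(np.round(uv),np.round(sz),"w@8mm",ray(i,uv,.008)[:2], i["pixels"][int(uv[1]),int(uv[0])])
    if max(sz)>80:
        b=cv2.boxPoints(cv2.minAreaRect(c));print("corners z22",[ray(i,p,.022)[:2] for p in b])
    else:
        pp=c[:,0];P=np.array([ray(i,p,.008)[:2] for p in pp]);print("   bounds",P.min(0),P.max(0))
for uv in((293,185),(357,187),(347,300),(285,293)): print(uv,ray(i,uv,.022)[:2],ray(i,uv,0)[:2])
for n,uv in(("dark",(143,172)),("light",(151,247)),("deskedge",(205,315))):print(n,ray(i,uv,.05)[:2])
w=i["pixels"][170:315,220:370];cv2.imwrite("pics/crop.png",cv2.resize(w[:,:,::-1],None,fx=4,fy=4,interpolation=cv2.INTER_CUBIC))
E
```

```text
[280. 210.] [419. 559.] w@8mm [ 0.5737 -0.3253] [145 120  90]
corners z22 [array([0.9498, 0.2015]), array([ 0.985 , -0.8492]), array([ 0.2023, -0.8424]), array([0.1893, 0.1633])]
(293, 185) [ 0.6187 -0.3488] [ 0.621 -0.35 ]
(357, 187) [ 0.6179 -0.4673] [ 0.6201 -0.4712]
(347, 300) [ 0.4102 -0.4517] [ 0.4078 -0.4552]
(285, 293) [ 0.4208 -0.3381] [ 0.4186 -0.3391]
dark [ 0.6326 -0.0795]
light [ 0.4997 -0.0983]
deskedge [ 0.3825 -0.1968]
```

View pics/crop.png

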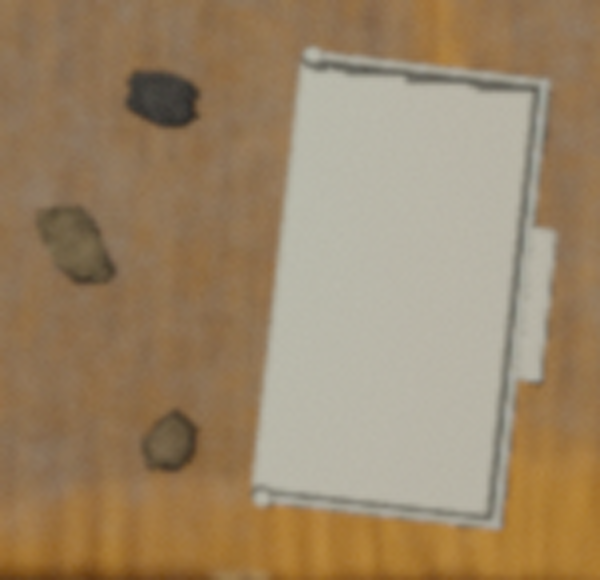

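The crop shows the tray's front posts at full-frame (298,183.5) and (285.2,294.2). The chips are grey (260.5,194.7), sand (239,231.2) and tuff (262.2,280.2), all clear of the tray.

```bash
python3 - <<'E'
from h import *
np.set_printoptions(precision=4,suppress=True)
i=ctrl.get_image("top")
A=ray(i,(298,183.5),.022)[:2];B=ray(i,(285.2,294.2),.022)[:2]
o=(A+B)/2; y=(A-B)/np.linalg.norm(A-B); x=np.array([y[1],-y[0]])
print("len",np.linalg.norm(A-B),"o",o,"x",x,"y",y, "yawx",np.degrees(np.arctan2(x[1],x[0])))
for n,uv,z in(("grey",(260.5,194.7),.007),("sand",(239,231.2),.007),("tuff",(262.2,280.2),.009),("fossil",(261,150),.02),("back",(356.5,191),.022),("vl",(151,247),.055),("vd",(143,172),.055)):
    p=ray(i,uv,z)[:2];print(n,p,"tray",np.array([(p-o)@x,(p-o)@y]))
s=ctrl.get_state();M=R.from_rotvec(s["tool_rot"]).as_matrix();print(M,s["position"])
E
```

```text
len 0.20401778276144258 o [ 0.5202 -0.3482] x [-0.0954 -0.9954] y [ 0.9954 -0.0954] yawx -95.47273970579764
grey [ 0.6006 -0.2893] tray [-0.0664  0.0745]
sand [ 0.5317 -0.2509] tray [-0.098   0.0022]
tuff [ 0.4422 -0.2961] tray [-0.0445 -0.0826]
fossil [ 0.6825 -0.2883] tray [-0.0751  0.1559]
back [ 0.6104 -0.4665] tray [0.1091 0.1011]
vl [ 0.4998 -0.0993] tray [-0.2458 -0.044 ]
vd [ 0.632  -0.0807] tray [-0.277   0.0858]
[[-0.9533  0.3019 -0.0003]
 [ 0.3019  0.9533 -0.0011]
 [-0.0001 -0.0012 -1.    ]] [0.1962 0.6193 0.2219]
```

```bash
python3 - <<'E'
from h import *
np.set_printoptions(precision=3,suppress=True)
i=ctrl.get_image("side");t=ctrl.get_image("top")
def rayy(uv,Y):
    d=R.from_rotvec(i["rotation"]).apply([(uv[0]-i["cx"])/i["fx"],-(uv[1]-i["cy"])/i["fy"],-1]);return i["xyz"]+d*(Y-i["xyz"][1])/d[1]
for n,uv in(("eyepiece tip low",(197,28)),("eyepiece top",(190,8)),("head low",(240,60)),("base left z~0",(193,165)),("deskedge",(160,130)),("gripper",(112,65))):
    print(n,[rayy(uv,Y) for Y in(.1,.2,.3,.62)])
print("base side z0",ray(i,(193,165),.02),ray(i,(200,178),.0),ray(i,(320,155),.02))
for uv in((0,275),(35,268),(90,220),(40,65),(5,350),(100,350),(165,345)):print(uv,ray(t,uv,.02))
E
```

```text
eyepiece tip low [array([0.446, 0.1  , 0.405]), array([0.454, 0.2  , 0.407]), array([0.463, 0.3  , 0.41 ]), array([0.491, 0.62 , 0.418])]
eyepiece top [array([0.431, 0.1  , 0.45 ]), array([0.438, 0.2  , 0.457]), array([0.446, 0.3  , 0.463]), array([0.469, 0.62 , 0.484])]
head low [array([0.555, 0.1  , 0.329]), array([0.573, 0.2  , 0.325]), array([0.591, 0.3  , 0.322]), array([0.649, 0.62 , 0.309])]
base left z~0 [array([0.416, 0.1  , 0.046]), array([0.422, 0.2  , 0.018]), array([ 0.428,  0.3  , -0.011]), array([ 0.447,  0.62 , -0.101])]
deskedge [array([0.334, 0.1  , 0.148]), array([0.333, 0.2  , 0.129]), array([0.332, 0.3  , 0.109]), array([0.329, 0.62 , 0.047])]
gripper [array([0.233, 0.1  , 0.313]), array([0.223, 0.2  , 0.308]), array([0.214, 0.3  , 0.303]), array([0.183, 0.62 , 0.286])]
base side z0 [0.421 0.192 0.02 ] [0.435 0.12  0.   ] [0.852 0.234 0.02 ]
(0, 275) [0.443 0.177 0.02 ]
(35, 268) [0.457 0.115 0.02 ]
(90, 220) [0.546 0.02  0.02 ]
(40, 65) [0.83  0.123 0.02 ]
(5, 350) [0.31  0.161 0.02 ]
(100, 350) [ 0.313 -0.007  0.02 ]
(165, 345) [ 0.323 -0.123  0.02 ]
```

```bash
python3 - <<'E'
from h import *
i=ctrl.get_image("wrist");cv2.imwrite("pics/wrist0.png",i["pixels"][:,:,::-1]);print(i["tool_from_camera"])
E
```

```text
[[ 4.63274728e-04  9.70702539e-01  2.40283927e-01  6.56697976e-02]
 [ 9.99999629e-01 -2.75226395e-04 -8.16166105e-04 -5.00338462e-04]
 [-7.26122031e-04  2.40284216e-01 -9.70702307e-01 -1.63157472e-01]
 [ 0.00000000e+00  0.00000000e+00  0.00000000e+00  1.00000000e+00]]
```

View pics/wrist0.png

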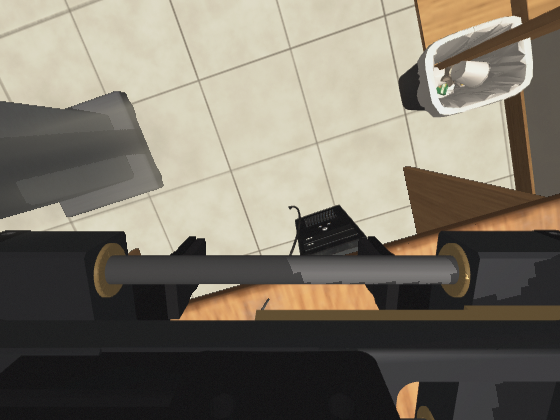

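The wrist view shows only the floor, a bin and the desk edge. The microscope (x ≥ 0.42, y about 0.2, top at about 0.47) lies between the start and the tray, so I'll rise and swing over it with the fingers shut.

Emit:
jog_arm:
  moves: [0,0,-0.2,0,0,0,-1,0,-0.05,-0.4,0,0,0,-1,0,-0.12,-0.6,0,0,0,-1,0,-0.25,-0.75,0,0,0,-1,0,-0.35,-0.87,0,0,0,-1,0,-0.45,-1,0,0,0,-1,0,-0.45,-1,0,0,0,-1,0,-0.45,-1,0,0,0,-1]
  newtons: 10

```text
time: 1.35
position: [0.1556, 0.4911, 0.522]
tool_rot: [0.48, 3.105, -0.0]
ft_force: [0.6, 0.5, -0.9]
grip_width: 0.17
grip_force: 0.0
```

Emit:
jog_arm:
  moves: [-0.13,-0.02,0,0,0,0.08,-1,-0.27,-0.05,0,0,0,0.16,-1,-0.4,-0.08,0,0,0,0.24,-1,-0.54,-0.11,0,0,0,0.32,-1,-0.65,-0.18,0,0,0,0.4,-1,-0.76,-0.25,0,0,0,0.48,-1,-0.87,-0.32,0,0,0,0.55,-1,-0.97,-0.39,0,0,0,0.6,-1]

```text
time: 2.35
position: [0.3988, 0.2908, 0.5202]
tool_rot: [-1.419, -2.802, 0.006]
ft_force: [0.4, 0.1, 0.8]
grip_width: 0.002
grip_force: 0.0
```

```bash
python3 - <<'E'
from h import *
np.set_printoptions(precision=3,suppress=True)
s=ctrl.get_state();M=R.from_rotvec(s["tool_rot"]).as_matrix();print(s["position"],s["joint_positions"],s["grip_width"])
for p in((.49,.12,.52),(.48,.05,.52),(.5,-.02,.52)):print(p,M.T@(np.array(p)-s["position"])/.3)
E
```

```text
[0.399 0.291 0.52 ] [-0.92   0.016  0.242  1.215 -0.003  1.916 -0.046] 0.001530689789632421
(0.49, 0.12, 0.52) [-0.639 -0.092  0.002]
(0.48, 0.05, 0.52) [-0.807 -0.257  0.002]
(0.5, -0.02, 0.52) [-1.035 -0.341  0.003]
```

Emit:
jog_arm:
  moves: [-0.15,-0.02,0,0,0,0.09,-1,-0.3,-0.05,0,0,0,0.18,-1,-0.45,-0.08,0,0,0,0.27,-1,-0.6,-0.12,0,0,0,0.36,-1,-0.72,-0.18,0,0,0,0.45,-1,-0.82,-0.24,0,0,0,0.54,-1,-0.92,-0.3,0,0,0,0.62,-1,-0.99,-0.34,0,0,0,0.7,-1]

```text
time: 3.35
position: [0.4919, -0.0101, 0.5224]
tool_rot: [-2.333, -2.104, 0.0]
ft_force: [-0.2, 0.7, 0.4]
grip_width: 0.008
grip_force: 0.0
```

```bash
cat >>h.py <<'E'
O=np.array([.5202,-.3482,0]);T=np.array([[-.0954,.9954,0],[-.9954,-.0954,0],[0,0,1]])
def W(x,y,z):
    "tray frame to world; note T columns = tray x,y"
    return O+x*T[:,0]+y*T[:,1]+np.array([0,0,z])
def plan(*pts):
    s=ctrl.get_state();Q=R.from_rotvec(s["tool_rot"]);M=Q.as_matrix()
    D=np.stack([[.0954,.9954,0],[.9954,-.0954,0],[0,0,-1]],1)
    print("pos",s["position"],"t",s["time"],"turn",(Q.inv()*R.from_matrix(D)).as_rotvec()/np.radians(60),s["ft_force"])
    print("now in tray",T.T@(s["position"]-O))
    for p in pts:print(p,np.round(M.T@(W(*p)-s["position"])/.3,3))
E
python3 - <<'E'
from h import *
plan((-.15,.002,.2),(-.15,.002,.25),(-.15,.002,.3))
E
```

```text
pos [ 0.49193983 -0.01011125  0.52244836] t 3.35 turn [-9.41437289e-05  6.16024148e-06 -7.50765578e-03] [-0.21352586  0.69385277  0.41437907]
now in tray [-0.33383752 -0.06038384  0.52244836]
(-0.15, 0.002, 0.2) [-0.611  0.213  1.075]
(-0.15, 0.002, 0.25) [-0.611  0.213  0.908]
(-0.15, 0.002, 0.3) [-0.611  0.213  0.741]
```

Emit:
jog_arm:
  moves: [-0.1,0.04,0.1,0,0,0,-1,-0.2,0.08,0.25,0,0,0,-1,-0.3,0.12,0.4,0,0,0,-1,-0.4,0.16,0.55,0,0,0,-1,-0.5,0.2,0.7,0,0,0,-1,-0.61,0.225,0.85,0,0,0,-1,-0.61,0.225,0.98,0,0,0,-1,-0.61,0.225,0.98,0,0,0,-1]

```text
time: 4.35
position: [0.5394, -0.1961, 0.2256]
tool_rot: [-2.325, -2.105, 0.006]
ft_force: [0.6, 1.2, 0.7]
grip_width: 0.01
grip_force: 0.0
```

```bash
python3 - <<'E'
from h import *
plan((-.15,.006,.005),(.026,.002,.005))
i=ctrl.get_image("wrist");cv2.imwrite("pics/wrist1.png",i["pixels"][:,:,::-1])
E
```

```text
pos [ 0.53942301 -0.1960729   0.22556191] t 4.35 turn [-0.00606614 -0.00063081 -0.00322324] [0.61977927 1.16080093 0.67408995]
now in tray [-0.15326119  0.00462166  0.22556191]
(-0.15, 0.006, 0.005) [-0.011  0.009  0.735]
(0.026, 0.002, 0.005) [-0.598 -0.002  0.735]
```

View pics/wrist1.png

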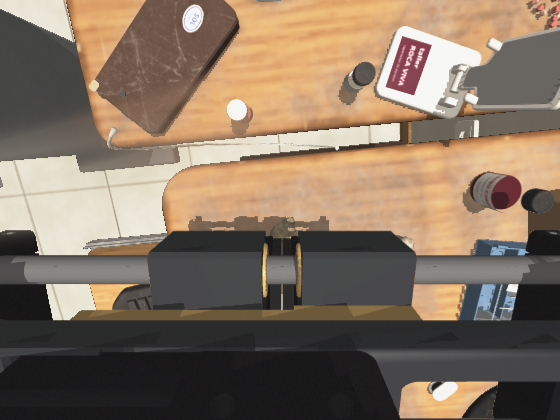

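The wrist camera faces away from the tray. It shows both vials (237,110) and (362,72) well clear and the shut fingers near (283,260).

Emit:
jog_arm:
  moves: [0,0.005,0.15,0,0,0,-1,0,0.007,0.3,0,0,0,-1,0,0.007,0.45,0,0,0,-1,0,0.007,0.55,0,0,0,-1,0,0.007,0.63,0,0,0,-1,0,0.007,0.69,0,0,0,-1,0,0.007,0.72,0,0,0,-1,0,0.007,0.732,0,0,0,-1]

```text
time: 5.4
position: [0.5442, -0.1968, 0.0094]
tool_rot: [2.326, 2.111, 0.001]
ft_force: [-0.5, 0.7, -0.5]
grip_width: 0.004
grip_force: 0.0
```

```bash
python3 - <<'E'
from h import *
plan((-.05,.004,.005),(.026,.002,.005))
E
```

```text
pos [ 0.54415561 -0.19684322  0.00940558] t 5.4 turn [ 1.04464574e-03 -8.85834668e-05 -1.41370076e-03] [-0.46880582  0.71709767 -0.54008342]
now in tray [-0.15294591  0.00940598  0.00940558]
(-0.05, 0.004, 0.005) [-0.343 -0.018  0.015]
(0.026, 0.002, 0.005) [-0.597 -0.024  0.015]
```

Emit:
jog_arm:
  moves: [-0.02,-0.015,0.008,0,0,0,-1,-0.06,-0.018,0.008,0,0,0,-1,-0.1,-0.018,0.008,0,0,0,-1,-0.14,-0.018,0.008,0,0,0,-1,-0.18,-0.018,0.008,0,0,0,-1,-0.22,-0.018,0.008,0,0,0,-1,-0.26,-0.018,0.008,0,0,0,-1,-0.3,-0.018,0.008,0,0,0,-1]

```text
time: 6.4
position: [0.5292, -0.2867, 0.0065]
tool_rot: [-2.327, -2.111, -0.0]
ft_force: [0.4, 0.6, 0.6]
grip_width: 0.006
grip_force: 0.3
```

```bash
python3 - <<'E'
from h import *
plan((.03,.002,.005))
a=[]
for n,r in(("top",(slice(130,320),slice(200,370))),("side",(slice(190,300),slice(190,360)))):
    p=ctrl.get_image(n)["pixels"][r];a.append(cv2.resize(p,(400,int(400*p.shape[0]/p.shape[1]))))
h=max(x.shape[0] for x in a);a=[cv2.copyMakeBorder(x,0,h-x.shape[0],0,0,0) for x in a]
cv2.imwrite("pics/p1.png",np.hstack(a)[:,:,::-1])
E
```

```text
pos [ 0.5292164  -0.2866724   0.00649651] t 6.4 turn [ 1.81450899e-05 -1.08730742e-04 -1.65078778e-03] [0.41757988 0.59000988 0.62357561]
now in tray [-0.06210473  0.0031052   0.00649651]
(0.03, 0.002, 0.005) [-0.307 -0.003  0.005]
```

View pics/p1.png

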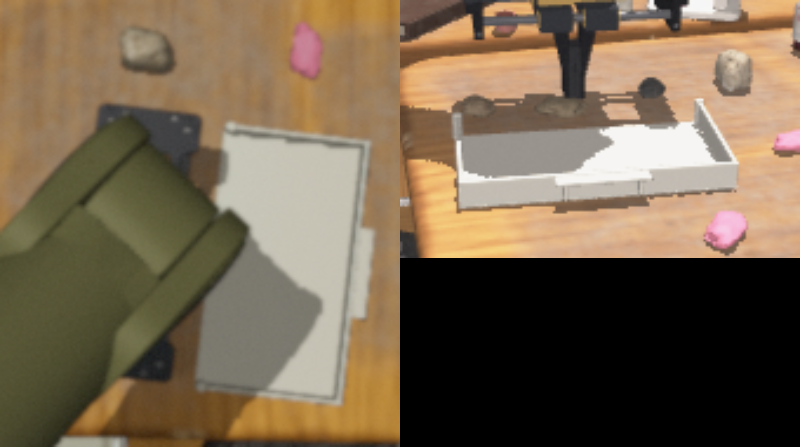

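In the side view the sand chip is ahead of the fingers at (560,103), a little to the -y side of the fingertip at (573,95). I'll recentre and keep pushing.

Emit:
jog_arm:
  moves: [0.03,0,0,0,0,0,-1,0.03,-0.028,0.004,0,0,0,-1,0,-0.028,0.004,0,0,0,-1,-0.06,-0.028,0.004,0,0,0,-1,-0.12,-0.028,0.004,0,0,0,-1,-0.18,-0.028,0.004,0,0,0,-1,-0.24,-0.028,0.004,0,0,0,-1,-0.3,-0.028,0.004,0,0,0,-1]

```text
time: 7.5
position: [0.5119, -0.3762, 0.0053]
tool_rot: [-2.327, -2.11, 0.0]
ft_force: [0.3, 0.4, 0.0]
grip_width: 0.002
grip_force: 0.2
```

Emit:
jog_arm:
  moves: [-0.04,0,0,0,0,0,-1,-0.06,0,0,0,0,0,-1,-0.06,0,0,0,0,0,-1,0.05,0,0,0,0,0,-1,0.1,0,-0.1,0,0,0,-1,0.2,0,-0.25,0,0,0,-1,0.25,0,-0.27,0,0,0,-1,0.25,0,-0.27,0,0,0,-1]

```text
time: 8.5
position: [0.5204, -0.2979, 0.0864]
tool_rot: [-2.323, -2.115, -0.002]
ft_force: [-0.2, -0.1, 0.3]
grip_width: 0.003
grip_force: 0.0
```

```bash
python3 - <<'E'
from h import *
plan((-.095,-.086,.08),(-.095,-.086,.005),(-.12,.085,.005))
p=ctrl.get_image("side")["pixels"][180:300,180:380]
cv2.imwrite("pics/p2.png",cv2.resize(p,(800,480))[:,:,::-1])
E
```

```text
pos [ 0.52039143 -0.29792068  0.08641848] t 8.5 turn [ 0.00089425 -0.00120738  0.00166081] [-0.21366657 -0.14604272  0.27596905]
now in tray [-0.0500663  -0.00460609  0.08641848]
(-0.095, -0.086, 0.08) [ 0.15  -0.271  0.021]
(-0.095, -0.086, 0.005) [ 0.15  -0.271  0.271]
(-0.12, 0.085, 0.005) [0.232 0.299 0.272]
```

View pics/p2.png

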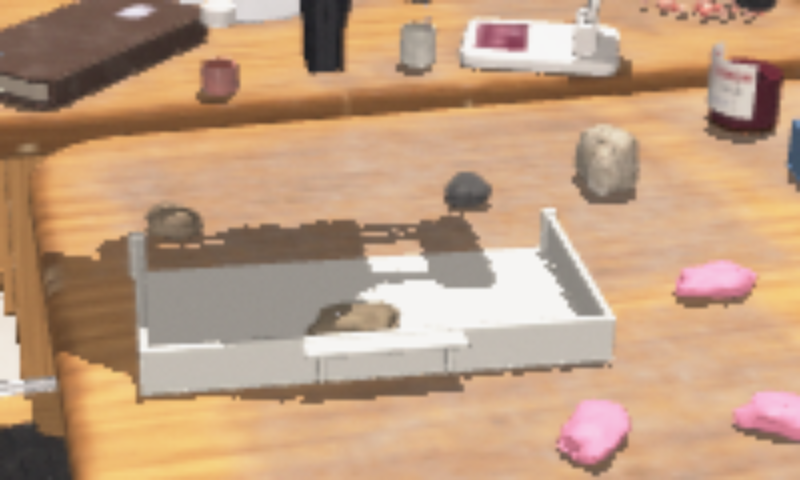

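The sand chip is inside the tray at (355,317). Tuff (175,222) and grey (467,190) have not moved, and neither have the fossil and vials. Next is tuff, with the tool yawed 12° so it pushes inward past the post.

Emit:
jog_arm:
  moves: [0.05,-0.1,0,0,0,-0.05,-1,0.1,-0.2,0,0,0,-0.1,-1,0.133,-0.298,0,0,0,-0.15,-1,0.133,-0.298,0.05,0,0,-0.2,-1,0.133,-0.298,0.13,0,0,-0.2,-1,0.133,-0.298,0.2,0,0,-0.2,-1,0.133,-0.298,0.25,0,0,-0.2,-1,0.133,-0.298,0.268,0,0,-0.2,-1]

```text
time: 9.55
position: [0.433, -0.252, 0.0045]
tool_rot: [-2.093, -2.34, 0.003]
ft_force: [0.4, 0.6, -0.2]
grip_width: 0.004
grip_force: 0.0
```

```bash
python3 - <<'E'
from h import *
plan((-.03,-.0815,.005),(.028,-.069,.005))
E
```

```text
pos [ 0.43304443 -0.25197815  0.00451942] t 9.55 turn [-2.58908009e-03 -1.51122727e-04  1.97220260e-01] [ 0.35620409  0.56358703 -0.17212531]
now in tray [-0.08746458 -0.09593422  0.00451942]
(-0.03, -0.0815, 0.005) [-0.197  0.008 -0.002]
(0.028, -0.069, 0.005) [-0.395  0.009 -0.002]
```

Emit:
jog_arm:
  moves: [-0.02,0.008,0,0,0,0,-1,-0.05,0.008,0,0,0,0,-1,-0.08,0.008,0,0,0,0,-1,-0.11,0.008,0,0,0,0,-1,-0.14,0.008,0,0,0,0,-1,-0.16,0.008,0,0,0,0,-1,-0.18,0.008,0,0,0,0,-1,-0.18,0.008,0,0,0,0,-1]

```text
time: 10.55
position: [0.4427, -0.3056, 0.0059]
tool_rot: [2.094, 2.342, -0.0]
ft_force: [-0.0, 0.6, -0.8]
grip_width: 0.007
grip_force: 0.0
```

```bash
python3 - <<'E'
from h import *
plan((.028,-.069,.005))
p=ctrl.get_image("side")["pixels"][180:300,180:380]
cv2.imwrite("pics/p3.png",cv2.resize(p,(800,480))[:,:,::-1])
E
```

```text
pos [ 0.44272786 -0.30562467  0.00593746] t 10.55 turn [-3.82350468e-06  3.71966802e-04  1.97751165e-01] [-0.04527416  0.61621349 -0.77121205]
now in tray [-0.03498865 -0.08117746  0.00593746]
(0.028, -0.069, 0.005) [-0.214 -0.003  0.003]
```

View pics/p3.png

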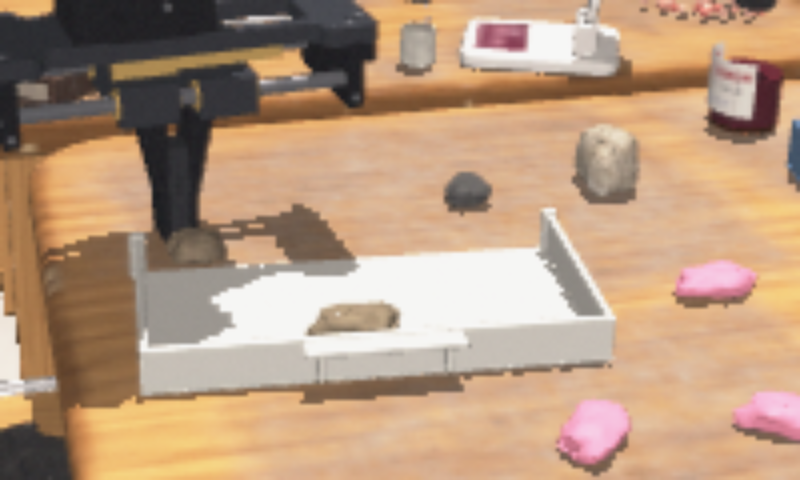

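Tuff (197,247) sits a bit to the +y side of the fingertip (178,235). I'll back off, recentre and push it in.

Emit:
jog_arm:
  moves: [0.03,0,0,0,0,0,-1,0.03,0.025,0,0,0,0,-1,0,0.025,0,0,0,0,-1,-0.05,0.025,0,0,0,0,-1,-0.1,0.025,0,0,0,0,-1,-0.14,0.025,0,0,0,0,-1,-0.18,0.025,0,0,0,0,-1,-0.23,0.025,0,0,0,0,-1]

```text
time: 11.6
position: [0.4581, -0.3734, 0.0058]
tool_rot: [-2.093, -2.342, -0.001]
ft_force: [0.3, 1.3, -0.2]
grip_width: 0.004
grip_force: 0.1
```

Emit:
jog_arm:
  moves: [-0.03,0,0,0,0,0,-1,-0.03,0,0,0,0,0,-1,0.05,0,0,0,0,0,-1,0.1,0,-0.12,0,0,0,-1,0.2,0,-0.27,0,0,0,-1,0.3,0,-0.27,0,0,0.1,-1,0.4,0,-0.27,0,0,0.2,-1,0.4,0,-0.27,0,0,0.2,-1]

```text
time: 12.6
position: [0.4448, -0.2502, 0.0868]
tool_rot: [-2.321, -2.115, -0.003]
ft_force: [-1.1, 0.9, 0.6]
grip_width: 0.006
grip_force: 0.0
```

```bash
python3 - <<'E'
from h import *
plan((-.11,.084,.08),(-.11,.084,.005))
p=ctrl.get_image("side")["pixels"][180:300,180:380]
cv2.imwrite("pics/p4.png",cv2.resize(p,(800,480))[:,:,::-1])
E
```

```text
pos [ 0.4448004  -0.25020823  0.0867823 ] t 12.6 turn [ 6.27789661e-05 -2.62231162e-03  2.67713772e-03] [-1.08212711  0.91199681  0.56795952]
now in tray [-0.09034788 -0.08440118  0.0867823 ]
(-0.11, 0.084, 0.08) [0.064 0.562 0.023]
(-0.11, 0.084, 0.005) [0.063 0.561 0.273]
```

View pics/p4.png

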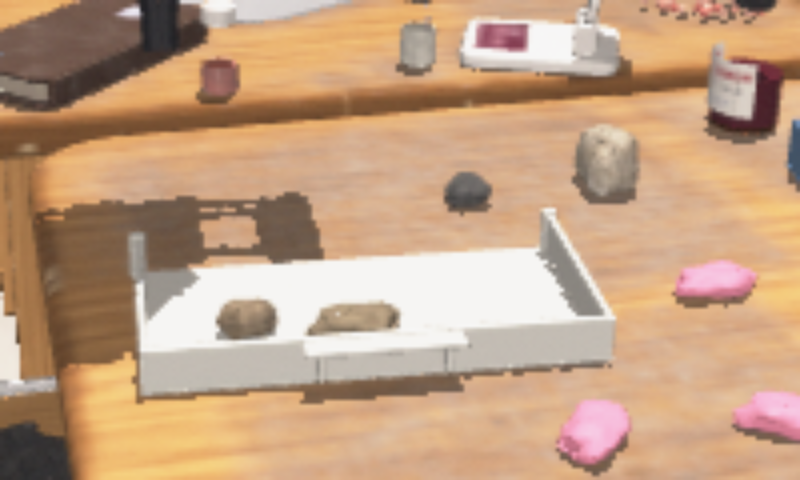

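Tuff (247,318) and sand (355,318) are both inside the tray. Grey is next.

Emit:
jog_arm:
  moves: [0.04,0.1,0,0,0,0,-1,0.08,0.25,0,0,0,0,-1,0.082,0.4,0,0,0,0,-1,0.082,0.541,0,0,0,0,-1,0.082,0.541,0.1,0,0,0,-1,0.082,0.541,0.18,0,0,0,-1,0.082,0.541,0.24,0,0,0,-1,0.082,0.541,0.27,0,0,0,-1]

```text
time: 13.65
position: [0.6079, -0.2453, 0.0047]
tool_rot: [-2.327, -2.11, 0.001]
ft_force: [-0.7, 0.0, -0.1]
grip_width: 0.006
grip_force: 0.0
```

```bash
python3 - <<'E'
from h import *
plan((-.115,.077,.005),(-.05,.074,.005),(.03,.068,.005))
E
```

```text
pos [ 0.60788129 -0.2453204   0.00473464] t 13.65 turn [-0.00123892  0.00010643 -0.00200445] [-0.71805079  0.00096821 -0.07719595]
now in tray [-0.11077115  0.07746324  0.00473464]
(-0.115, 0.077, 0.005) [ 0.014 -0.002 -0.001]
(-0.05, 0.074, 0.005) [-0.203 -0.011 -0.001]
(0.03, 0.068, 0.005) [-0.469 -0.031 -0.001]
```

Emit:
jog_arm:
  moves: [-0.03,-0.003,0,0,0,0,-1,-0.06,-0.005,0,0,0,0,-1,-0.09,-0.007,0,0,0,0,-1,-0.12,-0.009,0,0,0,0,-1,-0.15,-0.011,0,0,0,0,-1,-0.18,-0.013,0,0,0,0,-1,-0.2,-0.015,0,0,0,0,-1,-0.2,-0.015,0,0,0,0,-1]

```text
time: 14.65
position: [0.5979, -0.305, 0.006]
tool_rot: [2.327, 2.109, -0.001]
ft_force: [-0.1, 0.2, -0.7]
grip_width: 0.004
grip_force: 0.2
```

```bash
python3 - <<'E'
from h import *
plan((.03,.068,.005))
p=ctrl.get_image("side")["pixels"][180:300,180:380]
cv2.imwrite("pics/p5.png",cv2.resize(p,(800,480))[:,:,::-1])
E
```

```text
pos [ 0.59786814 -0.30504866  0.00601344] t 14.65 turn [ 0.00012609  0.00059429 -0.00259789] [-0.12347786  0.21459112 -0.71913878]
now in tray [-0.05036239  0.07319423  0.00601344]
(0.03, 0.068, 0.005) [-0.268 -0.017  0.004]
```

View pics/p5.png

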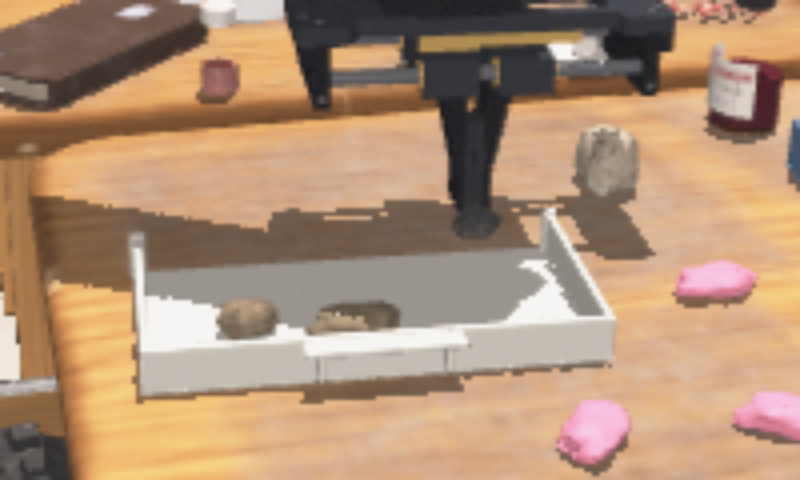

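Grey (477,222) is centred in front of the fingertip, so I'll push on and then retract upward.

Emit:
jog_arm:
  moves: [-0.03,-0.002,0,0,0,0,-1,-0.06,-0.004,0,0,0,0,-1,-0.1,-0.006,0,0,0,0,-1,-0.13,-0.008,0,0,0,0,-1,-0.17,-0.01,0,0,0,0,-1,-0.2,-0.013,0,0,0,0,-1,-0.23,-0.015,0,0,0,0,-1,-0.27,-0.017,0,0,0,0,-1]

```text
time: 15.7
position: [0.5853, -0.3844, 0.0059]
tool_rot: [-2.326, -2.111, -0.001]
ft_force: [-0.1, 0.7, -1.1]
grip_width: 0.009
grip_force: 0.2
```

Emit:
jog_arm:
  moves: [-0.01,0,0,0,0,0,-1,-0.01,0,0,0,0,0,-1,0.05,0,-0.03,0,0,0,-1,0.1,-0.05,-0.2,0,0,0,-1,0.2,-0.15,-0.35,0,0,0,-1,0.35,-0.25,-0.5,0,0,0,-1,0.5,-0.4,-0.65,0,0,0,-1,0.6,-0.5,-0.8,0,0,0,-1]

```text
time: 16.7
position: [0.4624, -0.1995, 0.2315]
tool_rot: [-2.323, -2.113, -0.002]
ft_force: [1.2, 1.7, 0.9]
grip_width: 0.005
grip_force: 0.0
```

Emit:
jog_arm:
  moves: [0.1,-0.1,0,0,0,0,-1,0.15,-0.2,0,0,0,0,-1,0.2,-0.2,0,0,0,0,-1,0.2,-0.2,0,0,0,0,-1,0.2,-0.2,0,0,0,0,-1,0.2,-0.2,0,0,0,0,-1,0.2,-0.2,0,0,0,0,-1,0.2,-0.2,0,0,0,0,-1]

```text
time: 17.7
position: [0.4097, -0.1377, 0.2304]
tool_rot: [-2.327, -2.11, 0.001]
ft_force: [0.3, 0.6, -0.3]
grip_width: 0.009
grip_force: 0.0
```

```bash
python3 - <<'E'
from h import *
np.set_printoptions(precision=3,suppress=True)
plan()
for n in("side","top"):
    i=ctrl.get_image(n);g=cv2.cvtColor(i["pixels"],cv2.COLOR_RGB2GRAY)
    poly=np.array([pix(i,W(x,y,0)) for x,y in((-.02,-.095),(-.02,.095),(.1,.095),(.1,-.095))],np.int32)
    k=cv2.fillPoly(np.zeros_like(g),[poly],1);
    for t in(90,):
        m=((g<t)&(k>0)).astype(np.uint8)
        for c in cv2.findContours(m,cv2.RETR_EXTERNAL,cv2.CHAIN_APPROX_NONE)[0]:
            if cv2.contourArea(c)>25:
                q=np.array([T.T@(ray(i,p,.006)-O) for p in c[:,0]]);print(n,cv2.contourArea(c),"tray min",q.min(0)[:2],"max",q.max(0)[:2],i["pixels"][tuple(c[:,0].mean(0).astype(int)[::-1])])
i=ctrl.get_image("side")
for nm,uv in(("fossil",(331,221)),("vl",(235,200)),("vd",(284,190))):print(nm,i["pixels"][uv[1],uv[0]])
E
```

```text
pos [ 0.41  -0.138  0.23 ] t 17.7 turn [-0.     0.    -0.002] [ 0.336  0.59  -0.282]
now in tray [-0.199 -0.13   0.23 ]
top 138.0 tray min [0.045 0.053] max [0.073 0.076] [71 67 64]
fossil [185 169 149]
vl [144 101  95]
vd [162 155 146]
```

```bash
python3 - <<'E'
from h import *
np.set_printoptions(precision=3,suppress=True)
i=ctrl.get_image("top");a=cv2.imread("pics/top0.png")[:,:,::-1]
g=cv2.cvtColor(i["pixels"],cv2.COLOR_RGB2HSV)
poly=np.array([pix(i,W(x,y,0)) for x,y in((0.0,-.095),(0.0,.095),(.1,.095),(.1,-.095))],np.int32)
m=((g[...,2]<125)&(cv2.fillPoly(np.zeros(g.shape[:2],np.uint8),[poly],1)>0)).astype(np.uint8)
for c in cv2.findContours(m,cv2.RETR_EXTERNAL,cv2.CHAIN_APPROX_NONE)[0]:
    if cv2.contourArea(c)>25:
        q=np.array([T.T@(ray(i,p,.006)-O) for p in c[:,0]]);print(cv2.contourArea(c),q.min(0)[:2],q.max(0)[:2],i["pixels"][tuple(c[:,0].mean(0).astype(int)[::-1])])
d=np.abs(i["pixels"].astype(int)-a).max(2)
print("fossil diff",d[138:162,248:276].mean(),"light vial",d[238:256,142:162].mean(),"dark",d[163:182,134:155].mean())
E
```

```text
110.0 [ 0.052 -0.068] [ 0.072 -0.042] [121 103  76]
182.0 [ 0.059 -0.026] [0.081 0.014] [116 100  72]
169.0 [0.043 0.052] [0.074 0.077] [71 69 63]
fossil diff 6.535714285714286 light vial 30.755555555555556 dark 5.471177944862156
```

```bash
python3 -c "
from bench import ctrl
print(ctrl.close_job())"
```

```text
the job is handed in; nothing more can be done
None
```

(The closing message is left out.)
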